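# Bring the dust hood up to the sander and start the extraction

## Task

Get the dust extraction ready for the disc sander: press in the brass spring button on the hood's sleeve and draw the sleeve up the sloping pipe, towards the sander, until the button pops out through the next hole and locks it, and pull the orange tab of the blast gate all the way up to open it. Only when the hood is locked and the gate fully open, press the green start button on the switch box all the way in and let it go. Do not press the red stop button, and leave the loose things on the bench where they are.

Things in the scene. Friction and masses are not known exactly. Their poses are not given: they have to be found in the camera images.
- dust_arm: Fixed dust extraction arm. Origin: centre of the underside of its blue foot (116 mm across); z up, x the level heading of the pipe, away to the sander. A riser 56 mm thick goes to an elbow; from the point 70 mm above the origin an aluminium pipe 39 mm thick climbs straight at 42 degrees above level towards +x. Blast gate frame (84 mm square, 16 mm thick) 50 mm up the pipe, square to it.
- snap_tip (a point): Tip of the brass domed spring button, 187 mm up the pipe, on the sleeve's right side (looking up the pipe). Axes: x up along the pipe, y level into the sleeve, z square to the pipe, up and back. Dome 10 mm across, 5 mm proud of the 44 mm sleeve; the pipe's axis is 27 mm from the tip along +y. It sits in the fixed inner pipe, works sideways and does not travel with the sleeve.
- sleeve_end (a point): Centre of the lower end of the grey sleeve (44 mm thick, 165 mm long) sliding on the pipe; on its axis, x up along it; as found 72 mm up the pipe. On its right side three 11 mm holes, 115, 70 and 25 mm from this end. Its upper end carries the steel duct elbow and hood: from 36 mm past the button it widens, to 98 mm thick at 56 mm. So a hand at the button must lean back 30 to 45 degrees.
- hood (a joint): Position of the sleeve and hood along the pipe, m, growing up the pipe: 0 with the button in the hole as found, 0.045 in the next, 0.090 in the last; locked with 0.5 mm play. Unlocked it slides with 3.5 N of friction (sleeve and hood 0.3 to 0.55 kg) and stays where left; riding over the button takes about 10 N more. The fixed sander, 250 mm high, stands 330 mm and more ahead of the arm's foot.
- snap (a joint): How far the spring button is pressed in, m: 0 out (locked), 0.005 flush with the sleeve (4.5 N), 0.007 held in under the sleeve's wall. Once flush, its round top lets the sleeve ride over it along the pipe. Gripping the sleeve across (20 to 40 N), one finger on the button and one opposite, presses it flush; the same grip then draws the sleeve along.
- gate_grip (a point): Centre of the orange tab on the blast gate's sliding plate: 36 mm wide (its y, level), 12 mm thick (its x, up the pipe), 34 mm high (its z). z is the way the plate is pulled open: square to the pipe, 42 degrees back from vertical. When shut the tab's lower edge is 11 mm above the frame.
- gate (a joint): Opening of the blast gate, m: 0 shut, 0.042 fully open (stop). Slides with about 3 N of friction and stays where it is left.
- switch_box: Fixed grey switch box of the extractor with a yellow face, 74 x 116 mm and 49 mm high, origin at the centre of its underside; green start button towards its +y, red stop button towards its -y, 56 mm apart.
- start_top (a point): Centre of the top of the green start button (28 mm across, in a black collar 44 mm across and 12 mm high); stands 10 mm above the collar, pressed straight down; its top is 71 mm above the bench.
- start (a joint): How far the start button is pressed, m: 0 out, 0.006 fully in (5 N); springs back.
- stop (a joint): How far the red stop button is pressed, m: 0 out, 0.006 fully in; springs back.
- sanding_block: Loose cork sanding block, 124 x 68 x 34 mm, origin under its centre. Bystander.
- glue: Loose yellow glue bottle, 60 mm thick, 170 mm high, origin under its centre. Bystander.
- leg_blank: Loose square wooden leg blank, 200 x 42 x 42 mm, origin under its centre. Bystander.

How it is judged:
On the way, in this order (a step that is already met when the one before it is completed fails the run):
1. the spring button is pressed in and the sleeve slides off its hole along the pipe (value of joint snap above 0.004 m and value of joint hood between 0.01 and 0.042 m), for 0.05 s.
2. the button has popped out through the next hole, the sleeve is locked there, and the blast gate is fully open (value of joint snap below 0.0025 m and value of joint hood between 0.0425 and 0.0475 m and value of joint gate above 0.037 m), for 0.2 s.
3. the green start button is pressed in (value of joint start above 0.0045 m), for 0.05 s.
At the end, for the whole second after the job is handed in: The sleeve is locked in its next hole (0.045 m within 2.5 mm) with the spring button out (within 2.5 mm), the blast gate is open (at least 37 of 42 mm), the start button has been pressed and has sprung back, and the stop button is out (all of step 2 and value of joint each of start, stop below 0.002 m); the robot touches nothing.
It fails at once if the extractor is started before the hood is locked and the gate open (value of joint start above 0.003 m and (value of joint gate below 0.037 m or value of joint hood below 0.0425 m or value of joint hood above 0.0475 m or value of joint snap above 0.0025 m)).
It fails at once if the red stop button is pressed (value of joint stop above 0.003 m).
It fails at once if the sanding block is moved more than 30 mm (distance of sanding_block from where it was at the start of the episode above 0.03 m).
It fails at once if the glue bottle is moved more than 30 mm (distance of glue from where it was at the start of the episode above 0.03 m).
It fails at once if the leg blank is moved more than 30 mm (distance of leg_blank from where it was at the start of the episode above 0.03 m).
It also fails if it takes over 54 s, if anything falls off the work surface, if the arm or the gripper's body presses on something with over 40 N, if the wrist force passes 120 N, or if a joint passes its speed limit or range.

## Robot

A 7-joint arm with a two-finger parallel gripper is mounted at the origin on the work surface. World frame = base frame: x ahead of the robot, y to its left, z up, the work surface at z = 0. Lengths are in m, angles in rad, forces in N, time in s.
With the tool pointing down it reaches from about 0.4 to 0.875 m from the base axis. Payload 4.4 kg.
Tool frame: the origin (TCP) lies on the mounting face of the last link; the fingertips stand 173 mm ahead of it and the grasp point (between the pads) lies 155 mm ahead of it (ctrl.grip_point_offset is the distance from the TCP to the grasp point, in m); z points along the fingers, y is the line along which they close (so a half turn about z gives the same grasp; the last joint's range is limited). The gripper opens to 85 mm and grips with 20 to 120 N. Pads are 22 mm wide; open, the fingers measure 114 mm over their backs; the gripper's body (76 mm by 85 mm) begins 54 mm behind the grasp point. The pads swing forward as they close: fully open they stand 13 mm farther back than shut.
Start: joints at [1.084, 0.628, 0.038, 1.517, -0.027, 0.996, -0.02], TCP at [0.266, -0.593, 0.405] pointing down, gripper open.
Joint ranges: [-3.06, 3.06], [-0.37, 2.12], [-1.25, 1.32], [0.18, 2.47], [-1.1, 4.24], [0.23, 1.98], [-2.94, 2.94]. Speed limits (rad/s): [2.57, 2.57, 3.14, 3.14, 3.14, 3.14, 3.14].

## Interface

Orientations are given as a rotation vector (axis times angle).
In Python, from rig import ctrl gives the robot as it stands. The module is installed in compiled form; this text tells all that it offers.
- The arm moves only by the tool apply_moves, never from a script. Its argument "series" is one flat list of numbers, 5 for each row, row after row: the shift along the tool's x, y, z in mm, then the turn about the tool's z in degrees, then the closure, from -1 (fully open) to 1 (shut), so that 0 is half open. In form: [dx, dy, dz, spin, grip, dx, dy, dz, spin, grip, ...]. A call has 1 to 5 rows; each row shifts and turns the commanded pose from where the row before left it, along the tool's axes as they then stand; what a row does not reach is not made up. A row lasts 1/8 s, in which the tool goes at most 62.5 mm and 10.7 degrees, less where a joint would pass 70% of its speed; a pose out of reach is approached as far as the arm can. A call with a gripper value outside its range is refused whole. The fingers move at their own pace and stop on an object; "grip_force" is the grip in N (left out, the last holds). Time passes only in rows, so rows that do not move let the fingers close. It gives the time, the measured TCP pose, the force, the opening and the grip force at its end, in the units of the state.
- ctrl.state(): the state, without advancing time (a new reading comes with each control period).
- ctrl.capture(name): name is "scene" or "top" or "wrist"; returns (picture, depth): 420x560x3 uint8, red, green, blue; 420x560 float32, m along the optical axis (not along the pixel's ray), 0 where there is no reading.
- ctrl.camera_info(name): a dict with "fx", "fy", "cx", "cy" (pixels), "k1" (the pictures are not rectified: a ray, as slopes to the right and down, at radius r is drawn at 1 + k1 r^2 times it, then the intrinsics apply), "rvec" (rotation vector, rad) and "tvec" (3), from world to camera coordinates, as OpenCV has them. Camera axes: x right, y down, z forward; pixel columns grow to the right and rows downward; lengths in m; the calibration is good to about 2 mm. A picture is of the moment at which its call begins: read the wrist's pose just before it. camera_info takes no time and is no camera call; for the wrist camera it gives the pose at the moment of the call.
- ctrl.hand_in(): hands the job in; it is judged then, once.
The state is a dict: "t": time; "joint_positions": joint angles; "joint_vel": joint speeds; "joint_torque": joint torques, N m; "ee_pos": TCP position; "orientation": TCP orientation; "wrist_force": force on the tool from outside, world axes, zero at the start; "ft_torque": the same for the moment, N m; "grip_width": opening from 0.0 (shut) to 1.0 (fully open); "grasp_force": force on a finger pad.
Only numpy, scipy, OpenCV 4.12 (cv2) and the standard library are available. Lean on these libraries where they do the work, as an engineer would, in place of code of your own. Each camera call takes 0.05 s, during which the arm holds its last target. There are 200 camera calls.

## Working session

There is one attempt and no reset: what is moved stays moved. The work goes in short steps, Python scripts to look and compute and a tool call to move; the robot and the scene stay as the last step left them, time stands still between calls to the robot, and variables do not carry over. Pictures are saved under pics/ and viewed, at most 10 in all, crops included, and the job is handed in when it is done.

Besides the shell and the picture viewer there is one more tool, called after "Call:" by a JSON object that holds its "method" and its "body". apply_moves: Moves the arm, as the interface text tells. Its arguments: {"type":"object","properties":{"series":{"type":"array","items":{"type":"number"}},"grip_force":{"type":"number"}},"required":["series"]}

```bash
mkdir -p pics; cat > h.py <<'E'
import numpy as np, cv2
from rig import ctrl
from scipy.spatial.transform import Rotation as R
def cam(n):
    i=ctrl.camera_info(n); p,d=ctrl.capture(n); return i,p,d
def cloud(i,d):
    h,w=d.shape; u,v=np.meshgrid(np.arange(w),np.arange(h))
    return pts(i,u.ravel(),v.ravel(),d.ravel()).reshape(h,w,3)
def pts(i,u,v,z):
    x=(np.asarray(u,float)-i['cx'])/i['fx'];y=(np.asarray(v,float)-i['cy'])/i['fy']
    a,b=x.copy(),y.copy()
    for _ in range(10):
        s=1+i['k1']*(a*a+b*b); a,b=x/s,y/s
    z=np.asarray(z,float); P=np.stack([a*z,b*z,z],-1)
    Rm=R.from_rotvec(np.ravel(i['rvec'])).as_matrix()
    return (P-np.ravel(i['tvec']))@Rm
def save(n,p): cv2.imwrite('pics/'+n+'.png',p[:,:,::-1])
E
python3 - <<'E'
from h import *
for n in('scene','top'):
    i,p,d=cam(n);save(n+'1',p);np.savez('/tmp/'+n,c=cloud(i,d),p=p)
    print(n,i)
print(ctrl.state(),ctrl.grip_point_offset)
E
```

```text
scene {'fx': 486.9261181434111, 'fy': 486.9261181434111, 'cx': 283.20841451022375, 'cy': 216.3754335380238, 'k1': 0.031131040567110496, 'rvec': array([ 0.98251254,  2.67989944, -0.77569788]), 'tvec': array([ 0.50539344, -0.22165609,  1.58048318])}
top {'fx': 462.7753961772876, 'fy': 462.7753961772876, 'cx': 278.0683711367778, 'cy': 215.36445173120507, 'k1': 0.008824031671515069, 'rvec': array([ 2.17132377, -2.16802246,  0.13392444]), 'tvec': array([-0.07943491,  0.59954342,  1.33424115])}
{'t': 0.1, 'joint_positions': array([ 1.08421389,  0.62924588,  0.0384532 ,  1.51826468, -0.02700868,
        0.99632864, -0.02003788]), 'joint_vel': array([ 0.00103619, -0.00195545, -0.00046513, -0.00165284,  0.00028484,
        0.00025846, -0.00218558]), 'joint_torque': array([ 3.62264720e-03, -5.64525533e+01,  1.23056240e+00, -1.93971705e+01,
        1.12860667e-02,  5.48390904e-03,  1.06498490e-05]), 'ee_pos': array([ 0.26542713, -0.5930431 ,  0.40388704]), 'orientation': array([-3.07068447e+00, -6.55669948e-01,  5.89611372e-04]), 'wrist_force': array([-0.14089137, -0.02566657, -0.00747897]), 'ft_torque': array([-0.03806491,  0.0064334 ,  0.01562773]), 'grasp_force': 0.0, 'grip_width': 1.0029856452679056} 0.1547
```

View pics/scene1.png

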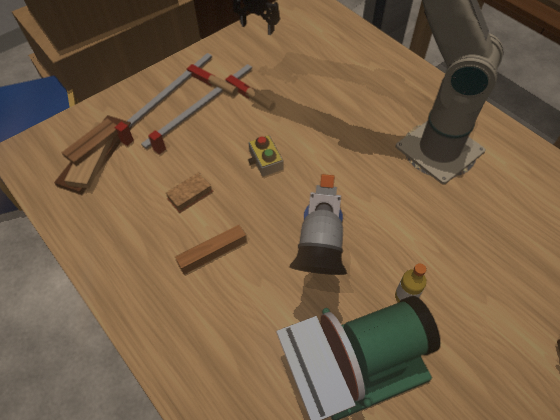

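View pics/top1.png

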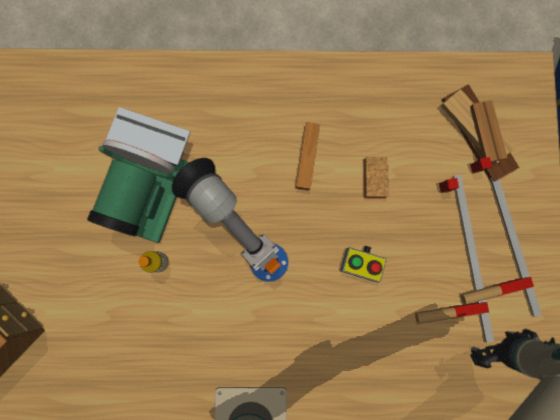

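```bash
python3 - <<'E'
from h import *
for n,boxes in(('top',dict(tab=(255,255,290,280),blue=(245,235,292,285),green=(340,245,390,285),sl=(185,175,262,250))),('scene',dict(tab=(315,172,340,192),green=(245,132,285,175),sl=(300,195,345,250)))):
    f=np.load('/tmp/%s.npz'%n);c=f['c'];p=f['p'];hsv=cv2.cvtColor(p,cv2.COLOR_RGB2HSV)
    def sel(b,lo,hi):
        m=np.zeros(p.shape[:2],bool);m[b[1]:b[3],b[0]:b[2]]=1
        return m&(cv2.inRange(hsv,lo,hi)>0)&(c[...,2]>-.05)
    for k,b,lo,hi in(('tab','tab',(4,170,80),(14,255,255)),('blue','blue',(100,120,30),(125,255,255)),('green','green',(50,110,30),(80,255,255)),('red','green',(0,190,60),(4,255,255)),('yellow','green',(22,150,60),(35,255,255))):
        if b not in boxes: continue
        q=c[sel(boxes[b],lo,hi)]
        if len(q): print(n,k,len(q),np.median(q,0).round(4),q.min(0).round(3),q.max(0).round(3))
    if 'sl' in boxes:
        m=sel(boxes['sl'],(0,0,40),(180,60,255));q=c[m];q=q[(q[:,2]>.12)]
        np.save('/tmp/sl_%s.npy'%n,q);print(len(q),q.min(0),q.max(0))
# fit dust arm: origin x,y, yaw ; sleeve/pipe cylinder
from scipy.optimize import least_squares
for n in('top','scene'):
    q=np.load('/tmp/sl_%s.npy'%n);S=np.deg2rad(42)
    def fr(v):
        d=np.array([np.cos(S)*np.cos(v[2]),np.cos(S)*np.sin(v[2]),np.sin(S)]);o=np.array([v[0],v[1],.07]);return o,d
    def prs(v,q):
        o,d=fr(v);r=q-o;s=r@d;return s,np.linalg.norm(r-np.outer(s,d),axis=1)
    def res(v):
        s,rad=prs(v,q);m=(s>.08)&(s<.215)
        return np.where(m,np.clip(rad-.022,-.02,.02),.01)
    for y in(.6,.8,1.0):
        r=least_squares(res,[.52,-.03,y],loss='soft_l1',f_scale=.003,x_scale=[.01,.01,.1]);s,rad=prs(r.x,q)
        m=(s>.08)&(s<.215);print(n,r.x,r.cost,m.sum(),np.median(rad[m]),np.std(rad[m]))
E
```

```text
top tab 108 [ 0.4531 -0.061   0.1669] [ 0.435 -0.079  0.15 ] [ 0.472 -0.042  1.393]
top blue 354 [ 0.4361 -0.0779  0.0096] [ 0.41  -0.106  0.   ] [ 0.513 -0.002  0.152]
top green 83 [ 0.4651 -0.3007  0.0696] [ 0.451 -0.316  0.054] [ 0.477 -0.289  0.077]
top red 70 [ 0.4482 -0.3538  0.0703] [ 0.437 -0.367  0.061] [ 0.46  -0.343  0.078]
top yellow 504 [ 0.454  -0.3277  0.0485] [ 0.411 -0.386  0.04 ] [ 0.5   -0.062  1.393]
2339 [ 0.44758783 -0.06233241  0.12137397] [0.67351255 0.15377837 1.39346384]
scene tab 143 [ 0.4571 -0.0587  0.1654] [ 0.438 -0.079  0.149] [1.043 0.466 1.224]
scene green 8 [ 0.4717 -0.305   0.0707] [ 0.467 -0.313  0.062] [ 0.477 -0.29   0.078]
scene yellow 210 [ 0.4712 -0.3303  0.0468] [ 0.416 -0.422 -0.   ] [ 0.502 -0.27   0.062]
1712 [ 0.4417875  -0.06608358  0.12009972] [1.04264086 0.46588806 1.22406265]
top [ 0.52 -0.03  0.6 ] 0.07313541301262483 713 0.07119405901133542 0.015260633453156322
top [ 0.52 -0.03  0.8 ] 0.07196139998375528 673 0.06159202194841683 0.010807259773279518
top [ 0.1146093  -0.16496838  4.14232271] 0.05220863077302534 0 nan nan
scene [ 0.52 -0.03  0.6 ] 0.041530001036321026 113 0.09284112207945272 0.01572157107151009
scene [ 0.52 -0.03  0.8 ] 0.04091364419616452 92 0.07940756399761933 0.010242906583117562
scene [ 0.52 -0.03  1.  ] 0.040796242893277566 88 0.08099833212273105 0.012727786745156757
  return _methods._mean(a, axis=axis, dtype=dtype,
  ret = ret.dtype.type(ret / rcount)
  ret = _var(a, axis=axis, dtype=dtype, out=out, ddof=ddof,
  arrmean = um.true_divide(arrmean, div, out=arrmean,
  ret = ret.dtype.type(ret / rcount)
```

```bash
cat > fit.py <<'E'
from h import *
from scipy.optimize import least_squares
S=np.deg2rad(42)
def fr(v):
    d=np.array([np.cos(S)*np.cos(v[2]),np.cos(S)*np.sin(v[2]),np.sin(S)]);o=np.array([v[0],v[1],.07]);return o,d
def prs(v,q):
    o,d=fr(v);r=q-o;s=r@d;return s,np.linalg.norm(r-np.outer(s,d),axis=1)
E
python3 - <<'E'
from fit import *
for n in('top','scene'):
    q=np.load('/tmp/sl_%s.npy'%n);q=q[q[:,2]<.35]
    v=np.array([.463,-.053,.75])
    for it in range(6):
        s,rad=prs(v,q);m=(s>.085)&(s<.21)&(rad<.04)&(rad>.01);qq=q[m]
        v=least_squares(lambda v:prs(v,qq)[1]-.022,v,loss='soft_l1',f_scale=.003).x
    s,rad=prs(v,q)
    print(n,v,m.sum(),np.std(rad[m]))
    for a in np.arange(0,.3,.02):
        k=(s>a)&(s<a+.02)&(rad<.08)
        if k.sum()>3: print(round(a,2),k.sum(),np.percentile(rad[k],[10,50,90]).round(3))
f=np.load('/tmp/top.npz');c=f['c'];p=f['p'];hsv=cv2.cvtColor(p,cv2.COLOR_RGB2HSV)
m=(cv2.inRange(hsv,(100,120,30),(125,255,255))>0)&(c[...,2]<.03)
m[:235]=0;m[285:]=0;m[:,:245]=0;m[:,292:]=0
u=np.argwhere(m)[:,::-1].astype(np.int32)
print(cv2.minEnclosingCircle(u))
q=c[m];print(cv2.minEnclosingCircle((q[:,:2]*1000).astype(np.float32)))
for n in ('glue',): 
    q=c[250:272,138:168].reshape(-1,3);q=q[(q[:,2]>.03)&(q[:,2]<.3)];print(np.median(q,0),q.max(0))
q=c[150:205,165:215].reshape(-1,3);q=q[(q[:,2]>.1)&(q[:,2]<.5)];print('hood',q.min(0),q.max(0))
E
```

```text
top [ 0.46391729 -0.05156307  0.73770737] 583 0.0016320378706958596
0.06 4 [0.024 0.026 0.029]
0.08 83 [0.02  0.022 0.024]
0.1 88 [0.02  0.022 0.024]
0.12 95 [0.02  0.022 0.024]
0.14 94 [0.02  0.022 0.024]
0.16 88 [0.02  0.022 0.024]
0.18 105 [0.02  0.022 0.024]
0.2 95 [0.02  0.022 0.024]
0.22 27 [0.022 0.026 0.028]
0.24 226 [0.046 0.048 0.05 ]
0.26 321 [0.042 0.046 0.048]
0.28 367 [0.034 0.039 0.044]
scene [ 0.46552949 -0.04706781  0.7119761 ] 67 0.000496266606708768
0.04 230 [0.029 0.039 0.05 ]
0.06 41 [0.023 0.025 0.035]
0.08 28 [0.021 0.022 0.023]
0.1 31 [0.021 0.022 0.022]
0.12 16 [0.021 0.022 0.023]
0.24 113 [0.046 0.048 0.05 ]
0.26 215 [0.041 0.045 0.048]
0.28 314 [0.032 0.038 0.045]
((268.94232177734375, 262.05767822265625), 18.520557403564453)
((463.244140625, -51.43938446044922), 54.91859817504883)
[0.46336931 0.26553338 0.11482522] [0.49269578 0.30471232 0.17426054]
hood [0.59765677 0.07795175 0.10069428] [0.76702023 0.24206944 0.2984896 ]
```

```bash
cat >> fit.py <<'E'
V=np.array([.4637,-.0515,.7377]);O,D=fr(V)
H=np.array([np.cos(V[2]),np.sin(V[2]),0]);Rt=np.array([H[1],-H[0],0])   # right side
N=np.array([-np.sin(S)*H[0],-np.sin(S)*H[1],np.cos(S)])
TAB=O+.05*D+.07*N; BTN=O+.187*D+.027*Rt
def go(target,ydir=None,off=None):
    """target: world pos of the point 'off' (tool frame, m, y/x in final tool axes) ; prints moves in CURRENT tool axes, and spin"""
    st=ctrl.state();M=R.from_rotvec(st['orientation']).as_matrix();p=st['ee_pos']
    off=np.array([0,0,ctrl.grip_point_offset]) if off is None else np.array(off)
    sp=0;M2=M
    if ydir is not None:
        c=M.T@ydir; a=np.degrees(np.arctan2(-c[0],c[1])); sp=a
        M2=M@R.from_rotvec([0,0,np.radians(a)]).as_matrix()
    w=target-M2@off-p
    print('tcp',p.round(4),'z',M[:,2].round(3),'y',M[:,1].round(3),'j',st['joint_positions'].round(2),'F',st['wrist_force'].round(1),'gw',round(st['grip_width'],3),'gf',round(st['grasp_force'],1),'t',st['t'])
    print('spin first',round(sp,1),'then move (after-spin axes) mm',(M2.T@w*1000).round(1),'| current axes',(M.T@w*1000).round(1))
E
python3 - <<'E'
from fit import *
print(TAB,BTN,H,Rt)
go(TAB+.008*N+[0,0,.08],Rt); go(TAB+.008*N+[0,0,.08],-Rt)
E
```

```text
[ 0.45653522 -0.05801193  0.15547667] [0.58469867 0.02198774 0.19512742] [0.74001747 0.67258765 0.        ] [ 0.67258765 -0.74001747  0.        ]
tcp [ 0.2654 -0.593   0.4039] z [-0.001  0.002 -1.   ] y [ 0.408 -0.913 -0.002] j [ 1.08  0.63  0.04  1.52 -0.03  1.   -0.02] F [-0.1 -0.  -0. ] gw 1.003 gf 0.0 t 0.1
spin first -18.2 then move (after-spin axes) mm [ 495.8 -267.1    8.5] | current axes [ 387.9 -408.4    8.5]
tcp [ 0.2654 -0.593   0.4039] z [-0.001  0.002 -1.   ] y [ 0.408 -0.913 -0.002] j [ 1.08  0.63  0.04  1.52 -0.03  1.   -0.02] F [-0.1 -0.  -0. ] gw 1.003 gf 0.0 t 0.1
spin first 161.8 then move (after-spin axes) mm [-495.8  267.1    8.5] | current axes [ 387.9 -408.4    8.5]
```

Call:
{"method": "apply_moves", "body": {"series": [0,0,-20,-9,-1,0,0,0,-9.2,-1,50,-27,0,0,-1,50,-27,0,0,-1,50,-27,0,0,-1], "grip_force": 60}}

```text
t: 0.72
ee_pos: [0.3223, -0.4306, 0.4243]
orientation: [-2.929, -1.133, -0.0]
wrist_force: [2.1, -0.5, -0.0]
grip_width: 1.003
grasp_force: 0.0
```

Call:
{"method": "apply_moves", "body": {"series": [50,-27,0,0,-1,50,-27,0,0,-1,50,-27,0,0,-1,50,-27,0,0,-1,50,-27,0,0,-1]}}

```text
t: 1.35
ee_pos: [0.4162, -0.1625, 0.4247]
orientation: [2.93, 1.133, 0.0]
wrist_force: [1.2, 0.5, 1.0]
grip_width: 1.004
grasp_force: 0.0
```

```bash
python3 - <<'E'
from fit import *
go(TAB+.008*N,Rt)
E
```

```text
tcp [ 0.4162 -0.1625  0.4247] z [ 0. -0. -1.] y [ 0.673 -0.74   0.   ] j [ 0.41  0.32 -0.13  2.03  0.06  0.8  -0.58] F [1.2 0.5 1. ] gw 1.004 gf 0.0 t 1.35
spin first 0.0 then move (after-spin axes) mm [ 94.8 -50.3 108.5] | current axes [ 94.8 -50.2 108.5]
```

Call:
{"method": "apply_moves", "body": {"series": [48,-25,0,0,-1,47,-25,0,0,-1,0,0,25,0,-1,0,0,0,0,-1]}}

```text
t: 1.85
ee_pos: [0.4518, -0.0629, 0.3984]
orientation: [-2.927, -1.135, 0.006]
wrist_force: [-0.7, 0.1, 0.1]
grip_width: 1.002
grasp_force: 0.0
```

```bash
python3 - <<'E'
from fit import *
go(TAB+.008*N,Rt)
i,p,d=cam('wrist');save('w1',p);c=cloud(i,d);hsv=cv2.cvtColor(p,cv2.COLOR_RGB2HSV)
m=(cv2.inRange(hsv,(4,150,60),(14,255,255))>0)&(c[...,2]>.1)&(c[...,2]<.2)
q=c[m]-TAB;print(m.sum(),[np.percentile(q@a,[2,50,98]).round(4) for a in(D,Rt,N)])
E
```

```text
tcp [ 0.4518 -0.0629  0.3984] z [-0.004  0.    -1.   ] y [ 0.674 -0.739 -0.003] j [ 0.19  0.37 -0.16  2.04  0.08  0.75 -0.84] F [-0.7  0.1  0.1] gw 1.002 gf 0.0 t 1.85
spin first 0.1 then move (after-spin axes) mm [ 2.1  0.3 82.3] | current axes [ 2.1  0.3 82.3]
2448 [array([-0.0001,  0.0069,  0.0082]), array([-0.017 ,  0.    ,  0.0165]), array([-0.0066,  0.0117,  0.0247])]
```

View pics/w1.png

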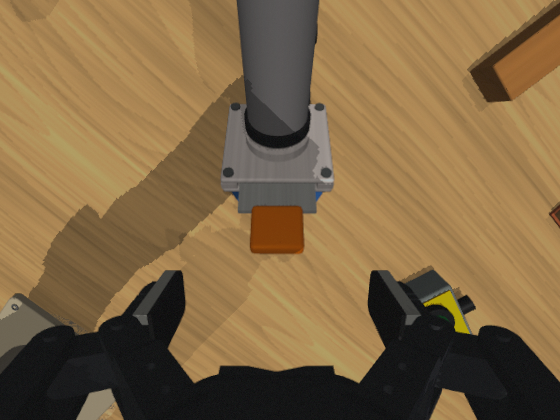

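Call:
{"method": "apply_moves", "body": {"series": [1,0,28,0,-1,0,0,28,0,-1,0,0,26,0,-1,0,0,0,0,1,0,0,0,0,1], "grip_force": 60}}

```text
t: 2.52
ee_pos: [0.4538, -0.0633, 0.3188]
orientation: [2.93, 1.132, 0.002]
wrist_force: [0.1, -0.5, 0.7]
grip_width: 0.604
grasp_force: 0.0
```

Call:
{"method": "apply_moves", "body": {"series": [0,0,0,0,1,0,0,0,0,1,0,0,0,0,1]}}

```text
t: 2.9
ee_pos: [0.4531, -0.0615, 0.3189]
orientation: [-2.929, -1.132, -0.002]
wrist_force: [-1.5, 5.1, 3.3]
grip_width: 0.409
grasp_force: 61.2
```

Call:
{"method": "apply_moves", "body": {"series": [-5.4,0,-6,0,1,-5.4,0,-6,0,1,-5.4,0,-6,0,1,-5.4,0,-6,0,1,-5.4,0,-6,0,1]}}

```text
t: 3.52
ee_pos: [0.4348, -0.0778, 0.3463]
orientation: [-2.926, -1.136, -0.012]
wrist_force: [17.6, 14.4, -64.6]
grip_width: 0.405
grasp_force: 68.6
```

Call:
{"method": "apply_moves", "body": {"series": [-2,0,-2.2,0,1,-1.3,0,-1.5,0,1,0,0,0,0,1]}}

```text
t: 3.9
ee_pos: [0.4343, -0.0785, 0.3471]
orientation: [-2.922, -1.139, -0.014]
wrist_force: [24.4, 15.5, -74.5]
grip_width: 0.407
grasp_force: 69.3
```

Call:
{"method": "apply_moves", "body": {"series": [1.5,0,2,0,1,0,0,0,0,-1,0,0,0,0,-1,0,0,0,0,-1,0,0,-30,0,-1]}}

```text
t: 4.53
ee_pos: [0.4311, -0.0825, 0.3792]
orientation: [-2.929, -1.132, 0.005]
wrist_force: [0.1, -0.2, 0.9]
grip_width: 1.003
grasp_force: 0.0
```

Call:
{"method": "apply_moves", "body": {"series": [0,0,-40,0,-1,0,0,-20,0,-1,0,0,0,0,-1]}}

```text
t: 4.9
ee_pos: [0.4321, -0.0825, 0.4413]
orientation: [2.928, 1.131, 0.006]
wrist_force: [-0.6, 0.6, -0.4]
grip_width: 1.002
grasp_force: 0.0
```

```bash
python3 - <<'E'
from fit import *
for n in('wrist','top','scene'):
    i,p,d=cam(n);save(n+'_2',p);c=cloud(i,d);hsv=cv2.cvtColor(p,cv2.COLOR_RGB2HSV)
    m=(cv2.inRange(hsv,(4,150,60),(14,255,255))>0)&(np.linalg.norm(c-TAB,axis=2)<.1)
    q=c[m]-TAB;print(n,m.sum(),[np.percentile(q@a,[2,50,98]).round(4) for a in(D,Rt,N)] if m.sum() else 0)
for n in('top','scene'):
    f=np.load('/tmp/%s.npz'%n);c=f['c'];p=f['p'];hsv=cv2.cvtColor(p,cv2.COLOR_RGB2HSV)
    m=(cv2.inRange(hsv,(4,150,60),(14,255,255))>0)&(np.linalg.norm(c-TAB,axis=2)<.1)
    q=c[m]-TAB;print(n,m.sum(),[np.percentile(q@a,[2,50,98]).round(4) for a in(D,Rt,N)] if m.sum() else 0)
go(BTN)
E
```

```text
wrist 2109 [array([-0.0016,  0.0069,  0.0082]), array([-0.0169, -0.0004,  0.0165]), array([0.0271, 0.0458, 0.0582])]
top 0 0
scene 153 [array([-0.0009,  0.006 ,  0.0113]), array([-0.0159,  0.0005,  0.0164]), array([0.0253, 0.0403, 0.0561])]
top 116 [array([-0.0017,  0.0049,  0.0073]), array([-0.0167, -0.0005,  0.0165]), array([-0.01  ,  0.0105,  0.0262])]
scene 157 [array([-0.0006,  0.0061,  0.011 ]), array([-0.016 ,  0.0005,  0.0171]), array([-0.0092,  0.0077,  0.0225])]
tcp [ 0.4315 -0.0822  0.4389] z [-0.001 -0.    -1.   ] y [ 0.673 -0.74  -0.001] j [ 0.26  0.29 -0.17  2.02  0.07  0.84 -0.78] F [ 0.2 -0.3 -0.4] gw 0.999 gf 0.0 t 5.05
spin first 0 then move (after-spin axes) mm [183.7  26.2  88.9] | current axes [183.7  26.2  88.9]
```

View pics/wrist_2.png

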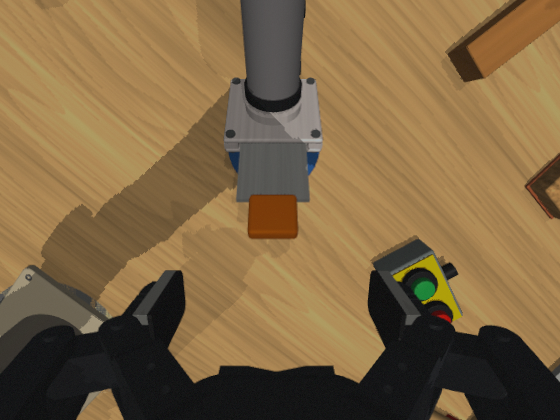

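Call:
{"method": "apply_moves", "body": {"series": [0,48,0,0,-1,0,48,0,0,-1,45,0,0,0,-1,45,0,0,0,-1,40,0,0,0,-1]}}

```text
t: 5.68
ee_pos: [0.5936, -0.0646, 0.4377]
orientation: [-2.929, -1.133, 0.004]
wrist_force: [0.7, -0.1, 0.2]
grip_width: 0.996
grasp_force: 0.0
```

Call:
{"method": "apply_moves", "body": {"series": [0,0,0,0,-1,0,0,0,0,-1]}}

```text
t: 5.92
ee_pos: [0.5921, -0.0661, 0.4381]
orientation: [-2.93, -1.133, 0.005]
wrist_force: [0.1, -1.5, -0.4]
grip_width: 1.004
grasp_force: 0.0
```

```bash
python3 - <<'E'
from fit import *
go(BTN)
i,p,d=cam('wrist');save('w3',p);c=cloud(i,d);np.savez('/tmp/w3',c=c,p=p,d=d)
r=c-O;s=r@D;l=r@Rt;n=r@N
hsv=cv2.cvtColor(p,cv2.COLOR_RGB2HSV)
m=(abs(s-.187)<.03)&(l>.005)&(l<.04)&(abs(n)<.03)
print(m.sum())
b=m&(cv2.inRange(hsv,(12,90,60),(32,255,255))>0)
if b.sum(): print(b.sum(),np.argwhere(b).mean(0),[np.percentile(a[b],[5,50,95]).round(4) for a in(s,l,n)])
k=(s>.09)&(s<.21)&(np.hypot(l,n)<.035);rad=np.hypot(l,n)[k];print('sleeve',k.sum(),np.percentile(rad,[5,50,95]),l[k].max(),n[k].max())
for a in np.arange(.1,.32,.02):
    k=(s>a)&(s<a+.02)&(np.hypot(l,n)<.06)&(n>-.05)
    if k.sum(): print(round(a,2),k.sum(),np.percentile(l[k],98).round(4),np.percentile(np.hypot(l,n)[k],[50,98]).round(4))
E
```

```text
tcp [ 0.5921 -0.0661  0.4381] z [-0.003 -0.001 -1.   ] y [ 0.673 -0.74  -0.002] j [ 0.16  0.52 -0.15  1.63  0.09  1.   -0.85] F [ 0.1 -1.5 -0.4] gw 1.004 gf 0.0 t 5.925
spin first 0 then move (after-spin axes) mm [ 54.4 -69.8  88.2] | current axes [ 54.4 -69.8  88.2]
3020
135 [150.61481481 166.41481481] [array([0.1863, 0.1905, 0.1929]), array([0.0218, 0.0245, 0.0269]), array([-0.0066,  0.0014,  0.0042])]
sleeve 6203 [0.02061701 0.02141154 0.02230046] 0.027511503103976674 0.022544941439683195
0.1 634 0.022 [0.0211 0.0221]
0.12 738 0.0219 [0.0212 0.0221]
0.14 936 0.0222 [0.0216 0.0225]
0.16 1172 0.022 [0.0215 0.0224]
0.18 1577 0.0258 [0.0215 0.0259]
0.2 1802 0.0219 [0.0214 0.0225]
0.22 137 0.0213 [0.0251 0.0264]
0.24 6260 0.0488 [0.0478 0.0492]
0.26 10330 0.0488 [0.0457 0.0492]
0.28 7366 0.0447 [0.0396 0.0457]
```

View pics/w3.png

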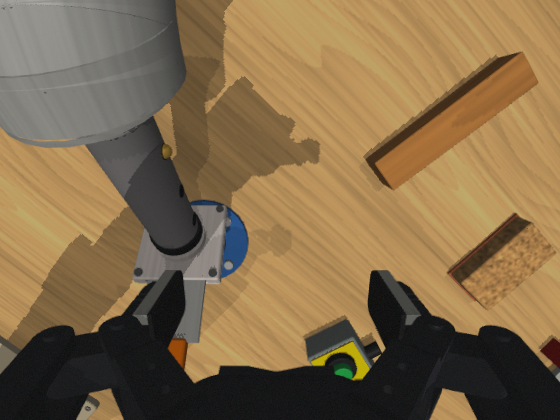

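```bash
python3 - <<'E'
from fit import *
st=ctrl.state();M=R.from_rotvec(st['orientation']).as_matrix()
f=np.load('/tmp/w3.npz');c=f['c'];d=f['d'];q=(c-st['ee_pos'])@M*1000
m=(d>0)&(q[...,2]<175)&(q[...,2]>0)&(abs(q[...,1])<110)&(abs(q[...,0])<60)
m[:255]=0
i=ctrl.camera_info('wrist');print('cam in tool',((-R.from_rotvec(np.ravel(i['rvec'])).as_matrix().T@np.ravel(i['tvec']))-st['ee_pos'])@M)
for a in range(20,175,10):
    for sg in(-1,1):
        k=m&(q[...,2]>=a)&(q[...,2]<a+10)&(q[...,1]*sg>0)
        if k.sum()>5: print(a,sg,k.sum(),'x',np.percentile(q[k][:,0],[1,99]).round(),'|y|',np.percentile(abs(q[k][:,1]),[1,99]).round())
BTN2=BTN+.0025*D
print('rel'); go(BTN2,-H,[0.012,-.053,.155])
E
```

```text
cam in tool [ 0.07476013 -0.00018156  0.0306852 ]
70 -1 1039 x [17. 22.] |y| [10. 28.]
70 1 1041 x [15. 22.] |y| [ 9. 57.]
80 -1 5379 x [ 6. 21.] |y| [ 1. 67.]
80 1 5482 x [ 6. 21.] |y| [ 1. 68.]
90 -1 5886 x [-7. 19.] |y| [ 1. 72.]
90 1 5858 x [-6. 19.] |y| [ 1. 71.]
100 -1 5319 x [-10.  18.] |y| [13. 74.]
100 1 5305 x [-10.  18.] |y| [11. 73.]
110 -1 1439 x [ 7. 15.] |y| [40. 73.]
110 1 1472 x [ 5. 15.] |y| [39. 72.]
120 -1 756 x [-1. 13.] |y| [43. 55.]
120 1 768 x [-2. 13.] |y| [42. 54.]
130 -1 888 x [-9. 13.] |y| [43. 57.]
130 1 868 x [-9. 13.] |y| [42. 56.]
140 -1 718 x [-10.  13.] |y| [43. 56.]
140 1 708 x [-9. 13.] |y| [42. 56.]
150 -1 436 x [-9. 13.] |y| [43. 56.]
150 1 471 x [-9. 13.] |y| [42. 55.]
160 -1 11 x [-4.  8.] |y| [43. 44.]
160 1 6 x [-3.  8.] |y| [42. 43.]
rel
tcp [ 0.592  -0.0667  0.4385] z [-0.002 -0.001 -1.   ] y [ 0.672 -0.74  -0.001] j [ 0.16  0.52 -0.15  1.63  0.09  1.   -0.85] F [-0.2 -0.3  0.3] gw 1.002 gf 0.0 t 5.975
spin first 90.0 then move (after-spin axes) mm [-82.2  -3.7  86.6] | current axes [  3.6 -82.3  86.6]
```

```bash
cat > opt.py <<'E'
from fit import *
st=ctrl.state();M=R.from_rotvec(st['orientation']).as_matrix()
f=np.load('/tmp/w3.npz');c=f['c'];d=f['d'];q=(c-st['ee_pos'])@M*1000
m=(d>0)&(q[...,2]<162)&(q[...,2]>0)&(abs(q[...,1])<80)&(abs(q[...,0])<40);m[:255]=0
print('bottom row z',q[415,[100,200,280,360,460]].round())
P=q[m][::13]; P=np.vstack([P*[a,b,1] for a in(1,-1) for b in(1,-1)])
fz=P[:,2]>120
def box(y=38,x=42.5,z=101): 
    g=[[a,b,zz] for a in np.linspace(-x,x,9) for b in np.linspace(-y,y,9) for zz in np.linspace(20,z,9)]; return np.array(g)
def prof(s): return np.interp(s,[0,36,56,95,96],[22,22.5,49,49,49])*(s<110)
def run(P,name):
    best=[]
    for phi in range(-90,271,10):
        a=np.radians(phi)
        # tool coords->(f,l): hand +y dir = (cos, sin) in (f,right); x = perpendicular
        u=np.array([np.cos(a),np.sin(a)]);w=np.array([-u[1],u[0]])
        for mir in(1,):
            F=np.array([[x,y] for x in(-12,12) for y in(42.5,56.5)])
            Ff=F[:,1:]*u+F[:,:1]*w
            k=Ff[:,1].argmin();lat=Ff[k,1]
            # contact f: along min-lateral edge
            edge=Ff[Ff[:,1]<lat+.5,0]
            hi=edge.max();lo=edge.min()
            for cf in np.unique([hi-2 if hi-lo>4 else hi,(lo+hi)/2]):
                G=P[:,1:2]*u+P[:,:1]*w; fx=G[:,0]-cf; l=G[:,1]-lat+22; t=157-P[:,2]
                s=.743*fx+.669*t;n=-.669*fx+.743*t;r=np.hypot(l,n)
                sel=~((P[:,2]>118))
                cl=np.where((s>-140),r-prof(s),99)[sel].min()
                best.append((round(cl,1),phi,round(cf,1),round(lat,1)))
    best.sort(reverse=True);print(name,best[:6])
run(P,'cloud');run(np.vstack([P,box()]),'box x42');run(np.vstack([P,box(42.5,38)]),'box x38')
run(np.vstack([P,box(42.5,38,85)]),'box z85')
E
python3 opt.py
```

```text
bottom row z [[-415. -310.  439.]
 [  22.  -15.   76.]
 [  12.    0.   85.]
 [  22.   16.   77.]
 [-415.  324.  440.]]
cloud [(np.float64(11.2), 260, np.float64(2.0), np.float64(-57.7)), (np.float64(9.6), 70, np.float64(25.8), np.float64(35.8)), (np.float64(9.3), 60, np.float64(31.6), np.float64(30.8)), (np.float64(8.6), 250, np.float64(-8.0), np.float64(-57.2)), (np.float64(8.1), 270, np.float64(10.0), np.float64(-56.5)), (np.float64(8.1), -90, np.float64(10.0), np.float64(-56.5))]
box x42 [(np.float64(-3.9), 270, np.float64(10.0), np.float64(-56.5)), (np.float64(-3.9), -90, np.float64(10.0), np.float64(-56.5)), (np.float64(-5.8), -10, np.float64(53.6), np.float64(-21.6)), (np.float64(-5.9), -20, np.float64(49.0), np.float64(-30.6)), (np.float64(-6.7), 270, np.float64(-0.0), np.float64(-56.5)), (np.float64(-6.7), -90, np.float64(0.0), np.float64(-56.5))]
box x38 [(np.float64(-5.8), -10, np.float64(53.6), np.float64(-21.6)), (np.float64(-5.9), -20, np.float64(49.0), np.float64(-30.6)), (np.float64(-6.3), 270, np.float64(10.0), np.float64(-56.5)), (np.float64(-6.3), -90, np.float64(10.0), np.float64(-56.5)), (np.float64(-6.8), 30, np.float64(42.8), np.float64(10.9)), (np.float64(-8.0), -30, np.float64(42.9), np.float64(-38.6))]
box z85 [(np.float64(1.0), 270, np.float64(10.0), np.float64(-56.5)), (np.float64(1.0), -90, np.float64(10.0), np.float64(-56.5)), (np.float64(-2.3), 260, np.float64(2.0), np.float64(-57.7)), (np.float64(-5.8), -10, np.float64(53.6), np.float64(-21.6)), (np.float64(-5.9), -20, np.float64(49.0), np.float64(-30.6)), (np.float64(-6.1), 250, np.float64(-8.0), np.float64(-57.2))]
```

```bash
cat >> fit.py <<'E'
BTN2=BTN+.0025*D
E
python3 - <<'E'
from fit import *
go(BTN2+.02*Rt,Rt,[.009,-.057,.157])
E
```

```text
tcp [ 0.592  -0.0667  0.4385] z [-0.002 -0.001 -1.   ] y [ 0.672 -0.74  -0.001] j [ 0.16  0.52 -0.15  1.63  0.09  1.   -0.85] F [-0.2 -0.3  0.3] gw 1.002 gf 0.0 t 5.975
spin first -0.0 then move (after-spin axes) mm [47.7  6.8 84.6] | current axes [47.7  6.7 84.6]
```

Call:
{"method": "apply_moves", "body": {"series": [0,7,30,0,-1,0,0,30,0,-1,0,0,24.6,0,-1,24,0,0,0,-1,14,0,0,0,-1], "grip_force": 120}}

```text
t: 6.6
ee_pos: [0.6256, -0.0456, 0.3547]
orientation: [2.93, 1.132, -0.001]
wrist_force: [-0.5, -0.3, 0.7]
grip_width: 1.002
grasp_force: 0.0
```

Call:
{"method": "apply_moves", "body": {"series": [5,0,0,0,-1,4,0,0,0,-1,0,0,0,0,-1]}}

```text
t: 6.98
ee_pos: [0.6321, -0.0394, 0.355]
orientation: [2.93, 1.133, -0.0]
wrist_force: [-0.1, -0.3, -0.3]
grip_width: 1.002
grasp_force: 0.0
```

```bash
python3 - <<'E'
from fit import *
go(BTN2,Rt,[.009,-.057,.157])
i,p,d=cam('wrist');save('w4',p)
E
```

```text
tcp [ 0.6321 -0.0394  0.355 ] z [ 0. -0. -1.] y [ 0.673 -0.74   0.   ] j [ 0.1   0.66 -0.14  1.62  0.11  0.87 -0.91] F [-0.1 -0.3 -0.3] gw 1.002 gf 0.0 t 6.975
spin first 0.0 then move (after-spin axes) mm [ -0.9 -20.3   1.2] | current axes [ -0.9 -20.3   1.2]
```

View pics/w4.png

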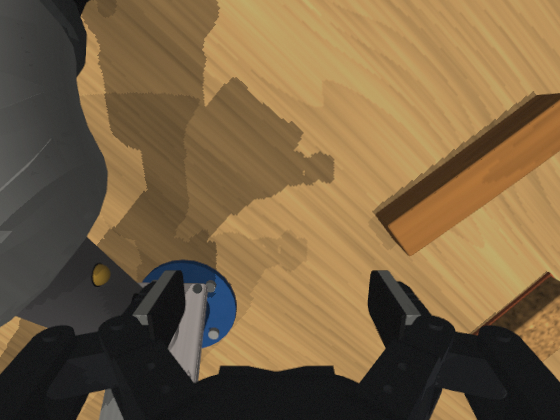

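Call:
{"method": "apply_moves", "body": {"series": [0,-8,1,0,-1,0,-8,0,0,-1,0,-3,0,0,-1,0,0,0,0,-1]}}

```text
t: 7.52
ee_pos: [0.6193, -0.0247, 0.354]
orientation: [-2.93, -1.135, -0.0]
wrist_force: [0.0, 0.2, -0.5]
grip_width: 0.996
grasp_force: 0.0
```

Call:
{"method": "apply_moves", "body": {"series": [0,-2,0,0,-1,0,-2,0,0,-1,0,0,0,0,-1]}}

```text
t: 7.9
ee_pos: [0.6167, -0.022, 0.3538]
orientation: [-2.93, -1.134, 0.0]
wrist_force: [-0.2, -0.7, -0.4]
grip_width: 1.002
grasp_force: 0.0
```

Call:
{"method": "apply_moves", "body": {"series": [0,-2,0,0,-1,0,-2,0,0,-1,0,0,0,0,-1]}}

```text
t: 8.28
ee_pos: [0.614, -0.0191, 0.3539]
orientation: [2.93, 1.134, -0.0]
wrist_force: [-0.1, -0.3, -0.1]
grip_width: 1.001
grasp_force: 0.2
```

```bash
python3 - <<'E'
from fit import *
go(BTN2,Rt,[.009,-.057,.157])
st=ctrl.state();F=st['wrist_force'];print(F@H,F@Rt,F[2],st['ft_torque'])
E
```

```text
tcp [ 0.614  -0.0191  0.3539] z [ 0. -0. -1.] y [ 0.673 -0.739  0.   ] j [ 0.07  0.64 -0.14  1.67  0.11  0.84 -0.94] F [-0.1 -0.3 -0.1] gw 1.001 gf 0.2 t 8.275
spin first 0.1 then move (after-spin axes) mm [-1.1  6.8  0.1] | current axes [-1.1  6.8  0.1]
-0.30288572788077983 0.1561627494245924 -0.08083556028132358 [-0.04880403  0.01177527  0.01686152]
```

Call:
{"method": "apply_moves", "body": {"series": [0,-1.5,0,0,-1,0,0,0,0,-1]}}

```text
t: 8.52
ee_pos: [0.6134, -0.0187, 0.354]
orientation: [2.929, 1.132, 0.002]
wrist_force: [2.3, -2.7, -0.6]
grip_width: 1.0
grasp_force: 1.4
```

Call:
{"method": "apply_moves", "body": {"series": [0,-1.5,0,0,-1,0,0,0,0,-1]}}

```text
t: 8.78
ee_pos: [0.6129, -0.0183, 0.3541]
orientation: [2.928, 1.131, 0.004]
wrist_force: [4.4, -4.5, -1.5]
grip_width: 1.001
grasp_force: 2.7
```

```bash
python3 - <<'E'
from fit import *
go(BTN2,Rt,[.009,-.057,.157])
st=ctrl.state();F=st['wrist_force'];print(F@H,F@Rt,F[2],st['ft_torque'])
i,p,d=cam('wrist');save('w5',p);c=cloud(i,d);r=c-O;s,l,n=r@D,r@Rt,r@N
hsv=cv2.cvtColor(p,cv2.COLOR_RGB2HSV)
b=(abs(s-.189)<.02)&(l>.005)&(l<.04)&(abs(n)<.03)&(cv2.inRange(hsv,(12,90,60),(32,255,255))>0)
if b.sum(): print(b.sum(),np.argwhere(b).mean(0),[np.percentile(a[b],[5,50,95]).round(4) for a in(s,l,n)])
E
```

```text
tcp [ 0.6129 -0.0183  0.3541] z [ 0.003 -0.002 -1.   ] y [ 0.672 -0.74   0.004] j [ 0.07  0.63 -0.13  1.68  0.11  0.84 -0.95] F [ 4.4 -4.5 -1.5] gw 1.001 gf 2.7 t 8.775
spin first -0.0 then move (after-spin axes) mm [-1.1  7.6  0.1] | current axes [-1.1  7.6  0.1]
0.21494024356675379 6.252375379593964 -1.4814694415674117 [-0.97949546 -0.89692625 -0.04398342]
46 [274.43478261 159.69565217] [array([0.1901, 0.1919, 0.1931]), array([0.0231, 0.0249, 0.0257]), array([-0.0038, -0.    ,  0.0024])]
```

View pics/w5.png

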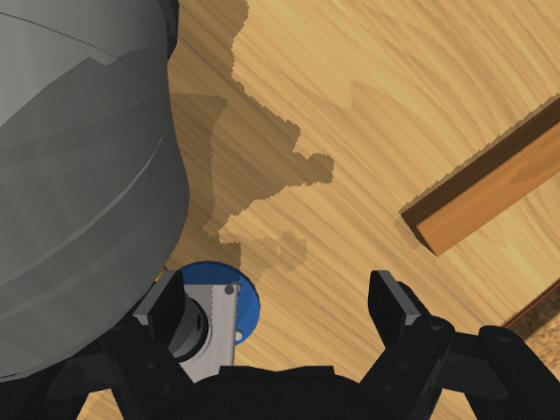

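Call:
{"method": "apply_moves", "body": {"series": [0,12,0,0,-1,6,0,2,0,-1,0,-4,0,0,-1,0,0,0,0,-1]}}

```text
t: 9.32
ee_pos: [0.6206, -0.0185, 0.3512]
orientation: [-2.928, -1.135, 0.006]
wrist_force: [-3.7, -2.3, -0.5]
grip_width: 1.0
grasp_force: 0.1
```

Call:
{"method": "apply_moves", "body": {"series": [0,-3,0,0,-1,0,0,0,0,-1,0,0,0,0,-1]}}

```text
t: 9.7
ee_pos: [0.6193, -0.0175, 0.3519]
orientation: [2.929, 1.133, -0.002]
wrist_force: [-2.3, -4.9, 1.7]
grip_width: 1.002
grasp_force: 1.4
```

Call:
{"method": "apply_moves", "body": {"series": [0,-2,0,0,-1,0,0,0,0,-1,0,0,0,0,-1]}}

```text
t: 10.07
ee_pos: [0.6185, -0.0169, 0.3523]
orientation: [2.928, 1.132, -0.0]
wrist_force: [-1.2, -7.8, 1.5]
grip_width: 1.001
grasp_force: 1.3
```

```bash
cat > look.py <<'E'
from fit import *
import sys
go(BTN2,Rt,[.009,-.057,.157])
st=ctrl.state();F=st['wrist_force'];print('F h,r,z',(F@H).round(1),(F@Rt).round(1),F[2].round(1),st['ft_torque'].round(2))
i,p,d=cam('wrist');save(sys.argv[1],p);c=cloud(i,d);r=c-O;s,l,n=r@D,r@Rt,r@N
hsv=cv2.cvtColor(p,cv2.COLOR_RGB2HSV)
b=(abs(s-.189)<.02)&(l>.005)&(l<.04)&(abs(n)<.03)&(cv2.inRange(hsv,(12,90,60),(32,255,255))>0)
if b.sum(): print(b.sum(),np.argwhere(b).mean(0),[np.percentile(a[b],[5,50,95]).round(4) for a in(s,l,n)])
E
python3 look.py w6
```

```text
tcp [ 0.6185 -0.0169  0.3523] z [ 0.001 -0.003 -1.   ] y [ 0.673 -0.74   0.003] j [ 0.06  0.64 -0.13  1.66  0.11  0.84 -0.95] F [-1.2 -7.8  1.5] gw 1.001 gf 1.3 t 10.075
spin first -0.0 then move (after-spin axes) mm [-5.8  5.1 -1.7] | current axes [-5.8  5.1 -1.7]
F h,r,z -6.1 4.9 1.5 [-0.95  0.13  0.39]
```

Call:
{"method": "apply_moves", "body": {"series": [0,6,0,0,-1,-10,10,-2,0,-1,0,0,0,-7.5,-1,0,0,0,-7.5,-1,0,0,0,0,-1]}}

```text
t: 10.75
ee_pos: [0.6222, -0.0338, 0.3542]
orientation: [-2.758, -1.504, -0.003]
wrist_force: [0.5, 0.7, -0.2]
grip_width: 0.999
grasp_force: 0.0
```

```bash
python3 - <<'E'
from fit import *
st=ctrl.state();M=R.from_rotvec(st['orientation']).as_matrix()
i,p,d=cam('wrist');c=cloud(i,d);q=((c-st['ee_pos'])@M*1000)
m=(d>0)&(q[...,2]<164)&(q[...,2]>125);m[:255]=0
q=q[m]
for a in range(40,62,3):
  for sg in(-1,1):
    k=(q[:,1]*sg>a)&(q[:,1]*sg<=a+3)
    if k.sum()>3:print(sg*a,k.sum(),'x',np.percentile(q[k][:,0],[0,50,98,100]).round(1),'z max',q[k][:,2].max().round(1), 'x of z>148',q[k][q[k][:,2]>148][:,0].max(initial=-99).round(1))
print('y',M[:,1]);a=np.radians(15);yd=np.cos(a)*Rt+np.sin(a)*H
go(BTN2+.01*Rt,yd,[.011,-.0565,.158])
E
```

```text
-40 1293 x [-10.3   2.4  11.9  12.7] z max 160.2 x of z>148 12.2
40 1220 x [-10.6   2.3  11.9  12.6] z max 160.8 x of z>148 12.4
-43 438 x [-10.7  11.6  12.5  12.8] z max 160.9 x of z>148 12.3
43 525 x [-10.7  11.5  12.4  12.7] z max 160.0 x of z>148 12.6
-46 306 x [10.8 11.8 12.5 12.9] z max 156.8 x of z>148 12.4
46 309 x [10.9 11.8 12.4 12.6] z max 157.0 x of z>148 12.3
-49 30 x [ 8.5 11.6 12.3 12.4] z max 154.9 x of z>148 11.9
49 39 x [11.1 11.6 12.2 12.4] z max 156.7 x of z>148 11.9
-52 207 x [6.9 7.8 8.5 9. ] z max 153.0 x of z>148 8.2
52 209 x [6.7 7.8 8.6 9.1] z max 153.1 x of z>148 8.3
-55 98 x [6.8 7.6 8.3 8.4] z max 152.4 x of z>148 7.9
55 99 x [6.8 7.8 8.3 8.4] z max 152.4 x of z>148 8.3
y [ 8.40561687e-01 -5.41715364e-01  7.17746269e-04]
tcp [ 0.6221 -0.0338  0.3542] z [ 0.001  0.001 -1.   ] y [ 0.84  -0.543  0.001] j [ 0.14  0.65 -0.21  1.65  0.17  0.86 -0.71] F [ 1.1  0.1 -0.5] gw 1.002 gf 0.0 t 10.8
spin first -0.1 then move (after-spin axes) mm [14.7  4.9 -0.6] | current axes [14.7  4.8 -0.6]
```

Call:
{"method": "apply_moves", "body": {"series": [0,15,-30,0,-1,-30,0,-55,7.5,-1,0,0,0,7.5,-1,0,0,0,0,-1], "grip_force": 40}}

```text
t: 11.3
ee_pos: [0.6183, -0.0669, 0.4394]
orientation: [2.93, 1.132, 0.002]
wrist_force: [0.2, 0.7, 0.2]
grip_width: 0.999
grasp_force: 0.0
```

```bash
python3 - <<'E'
from fit import *
go(BTN2-.027*Rt,Rt,[.008,0,.162])
E
```

```text
tcp [ 0.6183 -0.0669  0.4394] z [ 0.002 -0.    -1.   ] y [ 0.673 -0.74   0.001] j [ 0.16  0.56 -0.15  1.56  0.09  1.04 -0.85] F [0.2 0.7 0.2] gw 0.999 gf 0.0 t 11.3
spin first -0.0 then move (after-spin axes) mm [  28.5 -115.7   80.6] | current axes [  28.5 -115.7   80.6]
```

Call:
{"method": "apply_moves", "body": {"series": [0,-40,0,0,-1,0,-40,0,0,-1,10,-35.5,0,0,-1,10,0,10,0,-1,0,0,25,0,-1]}}

```text
t: 11.92
ee_pos: [0.5565, 0.0329, 0.4035]
orientation: [2.928, 1.138, 0.005]
wrist_force: [0.4, -0.4, -0.0]
grip_width: 0.998
grasp_force: 0.0
```

Call:
{"method": "apply_moves", "body": {"series": [0,0,20,0,-1,4,0,10,0,-1,0,0,0,0,-1]}}

```text
t: 12.3
ee_pos: [0.5587, 0.0347, 0.3727]
orientation: [-2.929, -1.134, 0.002]
wrist_force: [-0.7, 0.3, 0.6]
grip_width: 0.998
grasp_force: 0.0
```

```bash
python3 - <<'E'
from fit import *
go(BTN2-.027*Rt,Rt,[.008,0,.162])
E
```

```text
tcp [0.5587 0.0347 0.3727] z [-0.001  0.    -1.   ] y [ 0.674 -0.739 -0.001] j [-0.01  0.54 -0.16  1.8   0.11  0.81 -1.05] F [-0.7  0.3  0.6] gw 0.998 gf 0.0 t 12.3
spin first 0.1 then move (after-spin axes) mm [ 4.7  0.1 13.9] | current axes [ 4.7  0.1 13.9]
```

Call:
{"method": "apply_moves", "body": {"series": [0,0,7,0,-1,2.5,0,7,0,-1,2.2,0,0,0,-1,0,0,0,0,-1]}}

```text
t: 12.8
ee_pos: [0.562, 0.038, 0.3599]
orientation: [2.93, 1.134, 0.001]
wrist_force: [1.3, -0.4, -0.1]
grip_width: 1.004
grasp_force: 0.0
```

```bash
cat > look2.py <<'E'
from fit import *
import sys
go(BTN2-.027*Rt,Rt,[.008,0,.162])
st=ctrl.state();F=st['wrist_force'];print('F h,r,z',(F@H).round(1),(F@Rt).round(1),F[2].round(1),st['ft_torque'].round(2))
M=R.from_rotvec(st['orientation']).as_matrix()
i,p,d=cam('wrist');save(sys.argv[1],p);c=cloud(i,d);q=((c-st['ee_pos'])@M*1000)
r=c-O;s,l,n=r@D*1000,r@Rt*1000,r@N*1000
# fingertip z in tool: points near fingers
for sg in(-1,1):
    k=(d>0)&(q[...,2]>120)&(q[...,2]<185)&(np.hypot(l,n)>27)&(abs(q[...,0])<14)&(q[...,1]*sg>15)&(q[...,1]*sg<62)
    print(sg,k.sum(),'tip z',np.percentile(q[...,2][k],[50,98,100]).round(1) if k.sum() else 0)
k=(s>225)&(s<330)&(abs(l)<60)&(n>20)&(n<60)
E
python3 look2.py w7
```

```text
tcp [0.562  0.038  0.3599] z [ 0.001  0.    -1.   ] y [ 0.673 -0.739  0.   ] j [-0.01  0.56 -0.16  1.81  0.12  0.78 -1.06] F [ 1.3 -0.4 -0.1] gw 1.004 gf 0.0 t 12.8
spin first 0.1 then move (after-spin axes) mm [-0.2  0.   1.1] | current axes [-0.2  0.   1.1]
F h,r,z 0.7 1.1 -0.1 [-0.03 -0.    0.02]
-1 462 tip z [123.3 134.8 136.6]
1 353 tip z [123.2 134.2 135.7]
```

View pics/w7.png

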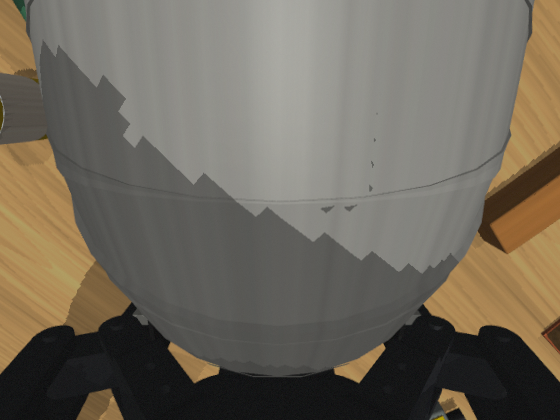

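Call:
{"method": "apply_moves", "body": {"series": [0,0,1,0,1,0,0,0,0,1,0,0,0,0,1,0,0,0,0,1], "grip_force": 40}}

```text
t: 13.35
ee_pos: [0.5617, 0.0373, 0.3589]
orientation: [2.929, 1.133, -0.001]
wrist_force: [-1.4, -2.7, 3.2]
grip_width: 0.5
grasp_force: 43.1
```

```bash
python3 look2.py w8
```

```text
tcp [0.5617 0.0373 0.3589] z [-0.    -0.001 -1.   ] y [ 0.673 -0.74   0.001] j [-0.01  0.56 -0.16  1.81  0.12  0.78 -1.06] F [-1.4 -2.7  3.2] gw 0.5 gf 43.1 t 13.35
spin first 0.0 then move (after-spin axes) mm [ 0.7 -0.3  0.1] | current axes [ 0.7 -0.3  0.1]
F h,r,z -2.9 1.0 3.2 [-0.41  0.26  0.17]
-1 69 tip z [121.4 125.5 125.6]
1 79 tip z [121.4 125.4 125.5]
```

Call:
{"method": "apply_moves", "body": {"series": [1.5,0,-1.3,0,1,1.5,0,-1.3,0,1,0,0,0,0,1]}}

```text
t: 13.78
ee_pos: [0.563, 0.0382, 0.3597]
orientation: [2.929, 1.132, -0.008]
wrist_force: [-2.2, -5.9, -6.7]
grip_width: 0.501
grasp_force: 42.4
```

Call:
{"method": "apply_moves", "body": {"series": [1.5,0,-1.3,0,1,1.5,0,-1.3,0,1,0,0,0,0,1]}}

```text
t: 14.15
ee_pos: [0.5649, 0.0398, 0.3618]
orientation: [2.929, 1.132, -0.011]
wrist_force: [-3.8, -5.9, -7.3]
grip_width: 0.497
grasp_force: 42.1
```

Call:
{"method": "apply_moves", "body": {"series": [2.2,0,-2,0,1,2.2,0,-2,0,1,2.2,0,-2,0,1,2.2,0,-2,0,1,2.2,0,-2,0,1]}}

```text
t: 14.78
ee_pos: [0.5732, 0.0473, 0.3718]
orientation: [2.929, 1.132, -0.011]
wrist_force: [-1.7, -6.0, -8.2]
grip_width: 0.498
grasp_force: 43.3
```

```bash
cat > hood.py <<'E'
from fit import *
# hood displacement along D from top camera: align hood shell points (before vs now)
i,p,d=cam('top');c=cloud(i,d);c0=np.load('/tmp/top.npz')['c']
def prof(c):
    r=(c-O).reshape(-1,3);s,l,n=r@D,r@Rt,r@N
    k=(s>.2)&(s<.36)&(abs(l)<.03)&(n>.0)&(np.hypot(l,n)<.053)&(np.hypot(l,n)>.018);return s[k],np.hypot(l,n)[k]
a,b=prof(c0),prof(c)
for nm,(s,r) in(('before',a),('now',b)):
    k=(r>.028); print(nm,len(s),'flare start s(p1,p3)',np.percentile(s[k],[1,3]).round(4) if k.sum() else None)
go(BTN2-.027*Rt,Rt,[.008,0,.162])
E
python3 hood.py
```

```text
before 997 flare start s(p1,p3) [0.2426 0.2439]
now 13 flare start s(p1,p3) [0.3365 0.3365]
tcp [0.5734 0.0476 0.3723] z [-0.005 -0.003 -1.   ] y [ 0.673 -0.74  -0.001] j [-0.03  0.56 -0.16  1.76  0.12  0.83 -1.07] F [-2.6 -6.1 -3.6] gw 0.499 gf 43.8 t 14.825
spin first -0.0 then move (after-spin axes) mm [-13.9  -0.3  13.5] | current axes [-13.9  -0.3  13.5]
```

Call:
{"method": "apply_moves", "body": {"series": [2.2,0,-2,0,1,2.2,0,-2,0,1,2.2,0,-2,0,1,2.2,0,-2,0,1,2.2,0,-2,0,1]}}

```text
t: 15.45
ee_pos: [0.5813, 0.0547, 0.3818]
orientation: [2.929, 1.132, -0.011]
wrist_force: [-3.1, -6.4, -7.6]
grip_width: 0.496
grasp_force: 43.4
```

Call:
{"method": "apply_moves", "body": {"series": [1.5,0,-1.3,0,1,1.5,0,-1.3,0,1,1.1,0,-1,0,1,1.1,0,-1,0,1,0,0,0,0,1]}}

```text
t: 16.08
ee_pos: [0.5855, 0.0586, 0.3872]
orientation: [2.929, 1.132, -0.008]
wrist_force: [-2.4, -4.9, -3.9]
grip_width: 0.5
grasp_force: 43.8
```

```bash
cat > hs.py <<'E'
from fit import *
i,p,d=cam('scene');c=cloud(i,d);save('s_now',p);f=np.load('/tmp/scene.npz')
for nm,cc in(('before',f['c']),('now',c)):
    r=(cc-O).reshape(-1,3);s,l,n=r@D,r@Rt,r@N
    k=(s>.2)&(s<.42)&(abs(l)<.055)&(abs(n)<.06)&(np.hypot(l,n)>.03)
    print(nm,k.sum(),'s',np.percentile(s[k],[1,3,50]).round(4))
st=ctrl.state();print((st['ee_pos']-[0.5617,0.0373,0.3589])@D)
E
python3 hs.py
```

```text
before 1640 s [0.2478 0.2532 0.3176]
now 2179 s [0.2515 0.2559 0.3441]
0.042742235955016875
```

Call:
{"method": "apply_moves", "body": {"series": [0.8,0,-0.7,0,1,0.8,0,-0.7,0,1,0,0,0,0,1]}}

```text
t: 16.5
ee_pos: [0.5869, 0.06, 0.389]
orientation: [2.929, 1.133, -0.006]
wrist_force: [-2.2, -4.3, -1.8]
grip_width: 0.496
grasp_force: 43.8
```

Call:
{"method": "apply_moves", "body": {"series": [0.8,0,-0.7,0,1,0.8,0,-0.7,0,1,0,0,0,0,1]}}

```text
t: 16.88
ee_pos: [0.5879, 0.0608, 0.39]
orientation: [2.929, 1.132, -0.008]
wrist_force: [-2.2, -5.9, -4.4]
grip_width: 0.495
grasp_force: 43.7
```

Call:
{"method": "apply_moves", "body": {"series": [0.8,0,-0.7,0,1,0,0,0,0,1]}}

```text
t: 17.12
ee_pos: [0.5882, 0.061, 0.3902]
orientation: [2.929, 1.132, -0.01]
wrist_force: [-2.8, -5.3, -5.2]
grip_width: 0.495
grasp_force: 43.6
```

Call:
{"method": "apply_moves", "body": {"series": [0.8,0,-0.7,0,1,0,0,0,0,1]}}

```text
t: 17.38
ee_pos: [0.5885, 0.0612, 0.3904]
orientation: [2.929, 1.132, -0.012]
wrist_force: [-3.2, -5.8, -7.4]
grip_width: 0.499
grasp_force: 43.4
```

Call:
{"method": "apply_moves", "body": {"series": [-2,0,1.8,0,1,0,0,0,0,-1,0,0,0,0,-1,0,0,0,0,-1,-20,0,-25,0,-1]}}

```text
t: 18.0
ee_pos: [0.5741, 0.0504, 0.415]
orientation: [-2.926, -1.137, -0.0]
wrist_force: [-0.8, -1.0, -0.3]
grip_width: 1.003
grasp_force: 0.0
```

Call:
{"method": "apply_moves", "body": {"series": [-30,0,-40,0,-1,-45,40,0,0,-1,-20,45,0,0,-1,0,10,0,0,-1,0,0,0,0,-1]}}

```text
t: 18.62
ee_pos: [0.5681, -0.0852, 0.456]
orientation: [-2.929, -1.133, -0.003]
wrist_force: [0.0, 0.5, -0.8]
grip_width: 0.997
grasp_force: 0.0
```

```bash
python3 look.py w9; python3 - <<'E'
from fit import *
f=np.load('/tmp/top.npz');c0=f['c']
i,p,d=cam('top');c=cloud(i,d)
for c in(c0,c):
    r=(c-O).reshape(-1,3);s,l,n=r@D,r@Rt,r@N;rad=np.hypot(l,n)
    k=(s>.1)&(s<.4)&(abs(l)<.055)&(rad>.034)&(rad<.053)&(n>0)
    print(k.sum(),np.percentile(s[k],[1,5,50]).round(4))
E
```

```text
tcp [ 0.5681 -0.0852  0.456 ] z [ 0.002  0.001 -1.   ] y [ 0.673 -0.74   0.   ] j [ 0.2   0.47 -0.15  1.67  0.08  1.01 -0.81] F [ 0.   0.5 -0.8] gw 0.997 gf 0.0 t 18.625
spin first 0.0 then move (after-spin axes) mm [ 76.8 -11.2 102.4] | current axes [ 76.8 -11.1 102.4]
F h,r,z 0.3 -0.3 -0.8 [ 0.01  0.   -0.05]
128 [104.4453125 173.0546875] [array([0.1851, 0.1899, 0.1931]), array([0.0212, 0.0241, 0.0267]), array([-0.0069,  0.0015,  0.0041])]
925 [0.243  0.2456 0.2741]
985 [0.2881 0.2912 0.3191]
```

View pics/w9.png

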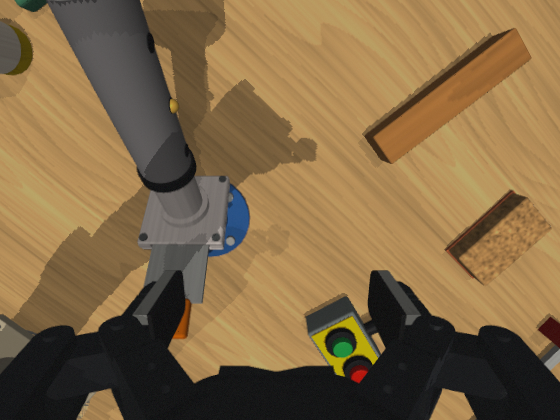

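```bash
python3 - <<'E'
from fit import *
i,p,d=cam('wrist');c=cloud(i,d);hsv=cv2.cvtColor(p,cv2.COLOR_RGB2HSV)
for nm,lo,hi in(('g',(50,110,30),(80,255,255)),('r',(0,190,60),(4,255,255))):
    m=(cv2.inRange(hsv,lo,hi)>0)&(c[...,2]>.062)&(c[...,2]<.08);m[:,:310]=0;m[:,390:]=0
    q=c[m];print(nm,len(q),np.median(q,0).round(4),((q.min(0)+q.max(0))/2).round(4))
    if nm=='g': G=np.median(q,0)
G=np.array([G[0],G[1],.071]);go(G+[0,0,.04],None,[0,0,.173])
E
```

```text
g 330 [ 0.4665 -0.2977  0.0708] [ 0.4652 -0.3004  0.0677]
r 191 [ 0.4506 -0.3471  0.0704] [ 0.4497 -0.3487  0.0677]
tcp [ 0.5674 -0.0836  0.4559] z [ 0.     0.001 -1.   ] y [ 0.675 -0.738 -0.001] j [ 0.2   0.47 -0.15  1.67  0.08  1.01 -0.81] F [-0.7  0.4 -0.2] gw 0.999 gf 0.0 t 18.775
spin first 0 then move (after-spin axes) mm [-219.4   90.1  171.6] | current axes [-219.4   90.1  171.6]
```

Call:
{"method": "apply_moves", "body": {"series": [-50,20,0,0,1,-50,20,0,0,1,-50,20,0,0,1,-50,20,0,0,1,-20,12,30,0,1]}}

```text
t: 19.4
ee_pos: [0.4658, -0.3041, 0.4277]
orientation: [2.926, 1.128, 0.004]
wrist_force: [0.6, -0.2, -0.6]
grip_width: -0.001
grasp_force: 0.0
```

Call:
{"method": "apply_moves", "body": {"series": [0,0,50,0,1,0,0,50,0,1,0,0,40,0,1,0,0,0,0,1,0,0,0,0,1]}}

```text
t: 20.02
ee_pos: [0.4676, -0.3014, 0.2873]
orientation: [2.928, 1.135, 0.003]
wrist_force: [0.1, 0.1, 0.7]
grip_width: -0.0
grasp_force: 0.0
```

```bash
python3 - <<'E'
from fit import *
go(np.array([.466,-.3,.071]),None,[0,0,.173])
E
```

```text
tcp [ 0.4676 -0.3014  0.2873] z [ 0.002 -0.001 -1.   ] y [ 0.674 -0.739  0.002] j [ 0.58  0.66 -0.09  1.89  0.1   0.6  -0.4 ] F [0.1 0.1 0.7] gw -0.0 gf 0.0 t 20.025
spin first 0 then move (after-spin axes) mm [-0.5 -2.5 43.3] | current axes [-0.5 -2.5 43.3]
```

Call:
{"method": "apply_moves", "body": {"series": [0,-2,20,0,1,0,0,20,0,1,0,0,4,0,1,0,0,3,0,1,0,0,0,0,1]}}

```text
t: 20.65
ee_pos: [0.4657, -0.3002, 0.2401]
orientation: [2.929, 1.134, 0.002]
wrist_force: [-1.4, 1.6, 3.0]
grip_width: -0.005
grasp_force: 1.9
```

Call:
{"method": "apply_moves", "body": {"series": [0,0,2,0,1,0,0,2,0,1,0,0,0,0,1]}}

```text
t: 21.02
ee_pos: [0.4657, -0.3002, 0.2381]
orientation: [2.928, 1.133, 0.002]
wrist_force: [-5.2, 5.2, 27.5]
grip_width: 0.001
grasp_force: 13.8
```

27 N at the stop: it is fully in. Release and retreat.

Call:
{"method": "apply_moves", "body": {"series": [0,0,-15,0,1,0,0,-40,0,1,0,0,-50,0,1,0,0,-20,0,1,0,0,0,0,1]}}

```text
t: 21.65
ee_pos: [0.4657, -0.301, 0.3617]
orientation: [2.927, 1.132, 0.004]
wrist_force: [0.5, -0.7, -0.0]
grip_width: 0.005
grasp_force: 0.0
```

```bash
python3 - <<'E'
from fit import *
i,p,d=cam('scene');c=cloud(i,d);hsv=cv2.cvtColor(p,cv2.COLOR_RGB2HSV)
m=(cv2.inRange(hsv,(4,150,60),(14,255,255))>0)&(np.linalg.norm(c-TAB,axis=2)<.1)
q=c[m]-TAB;print('tab N',np.percentile(q@N,[2,50,98]).round(4))
r=(c-O).reshape(-1,3);s,l,n=r@D,r@Rt,r@N;rad=np.hypot(l,n)
i,p,d=cam('top');c=cloud(i,d);r=(c-O).reshape(-1,3);s,l,n=r@D,r@Rt,r@N;rad=np.hypot(l,n)
k=(s>.1)&(s<.4)&(abs(l)<.055)&(rad>.034)&(rad<.053)&(n>0);print('hood',np.percentile(s[k],[1,5,50]).round(4))
st=ctrl.state();print(st['ee_pos'],st['wrist_force'])
print(ctrl.hand_in())
E
```

```text
tab N [0.0248 0.0411 0.0559]
hood [0.2882 0.2913 0.3195]
[ 0.46488118 -0.30039272  0.35931893] [ 0.32974889  0.41562665 -0.3090611 ]
the job is handed in; nothing more can be done
None
```

The job is handed in at about 22 s: the cameras show the hood moved 45 mm and locked with its button out, and the gate about 41 mm open; the start button was then pressed to its stop and let go, and the arm is clear. No verdict was returned.

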